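# Hold a power board in the corner of its locating nest for coating

### The job

Two circuit boards lie on the plywood spray carrier: lift off the longer one (with the tall black transformer block), holding it by its two long edges only and never touching its populated face, and lay it down on the four white studs of the dark steel locating nest. Press it into the nest's corner, the white-connector end against the single end pin and the long edge against both side pins together, and finish while still gripping it and pushing it steadily against both stops at once, with some 10 newtons each way and never hard, and leave the other things where they are.

Things in the scene. Friction and masses are not known exactly. Their poses are not given: they have to be found in the camera images.
- power_board: the longer board: a stiff plate 120 (x) x 60 (y) x 5 mm, about 0.18 kg (-30 to +40%). Origin: centre of its underside; x along its length towards the end with the white connector strip, z up. Parts on top (black transformer nearer -x, capacitors mid) stay within 20 mm of the long centre line and 23 mm above the underside. Starts face up, underside 37 mm above the table.
- power_board_parts: the populated face of the power board (rigid with it, same origin and axes): film and components covering the top except a bare rim 5 mm wide all round. Fingers must not touch it.
- board_corner (a point): the corner of the power board's underside at its +x, +y end (60, 30, 0 mm in the board's frame)
- nest: dark steel nest, fixed: base 180 (x) x 125 (y) x 8 mm, four slippery white plastic studs 12 mm thick at x = +-45, y = +-18, tops 30 mm above the table. Origin: on the table below the centre of a seated board; x towards the end pin, y towards the side pins. Seated, the board's origin is at (0, 0, 30) mm here, axes parallel. At the start the board's x points within 0.75 rad of the nest's x.
- side_pins: side stop of the nest: two rigid steel pins 14 mm thick, tops 44 mm above the table, at x = +-45, y = 37 mm in the nest's frame; the board's +y long edge bears on both at y = 30 mm; 76 mm of free room between them for a finger. Same origin and axes as the nest.
- end_pin: the end stop of the nest: one rigid upright steel pin 14 mm thick, top 44 mm above the table, centre at x = 67, y = 0 mm in the nest's frame, so the board's connector end bears on it at x = 60 mm. Same origin and axes as the nest.
- nest_corner (a point): the point where the two stop lines cross, at the level of the stud tops (60, 30, 30 mm in the nest's frame): the board's corner belongs here
- carrier: plywood spray carrier fixed to the table, 170 (x) x 270 (y) x 12 mm, origin under its centre, with two wooden strips along y at x = +-40 mm, 10 mm wide, tops 37 mm above the table. The two boards lie across the strips, one near y = +65 mm, the other near y = -65 mm (which is where varies).
- control_board: the shorter board, a bystander, 100 x 60 x 5 mm, parts up to 14 mm above its underside; origin: centre of its underside, x along its length. Lies beside the power board on the carrier.
- plug: bystander: loose black rubber masking plug, 12 mm thick, 11 mm tall, standing on the carrier's plywood (12 mm above the table) between the boards; origin: underside centre
- tape_roll: bystander: roll of cream masking tape, 90 mm across, 22 mm high, flat on the table; origin: underside centre
- jar: bystander: amber jar, 60 mm thick, 75 mm high; origin: underside centre
- brush: bystander: wooden-handled brush lying on the table at the robot's left, along its own x
- tweezers: bystander: steel tweezers 120 mm long lying on the table at the robot's right, along their own x
- boot_tray: bystander: grey open tray 100 x 140 x 35 mm on the far part of the table; origin: underside centre

How it is judged:
On the way:
1. the power board is lifted clear of the carrier in the fingers (height (world z) of power_board above 0.055 m and contact force between the fingers and power_board above 2 N and contact force between power_board and carrier below 0.1 N), for 0.2 s.
At the end, for the whole second after the job is handed in: board on the studs (height within 4 mm, tilt under 0.06 rad), parallel to the nest within 0.035 rad, its corner within 5 mm of the nest's corner, at rest, gripped with over 2 N and pressing over 1 N on the end pin and over 1 N on the side pins through the last second (contact force between power_board and end_pin above 1 N and contact force between power_board and side_pins above 1 N and contact force between the fingers and power_board above 2 N and horizontal distance between board_corner and nest_corner below 0.005 m and angle between the x axis of power_board and the x axis of nest, either way round below 0.035 rad and z of power_board in the frame of nest between 0.026 and 0.034 m and angle between power_board's own z axis and vertical below 0.06 rad and linear speed of power_board below 0.02 m/s); the arm keeps its last pose, push and grip.
It fails at once if the fingers touch the populated face of the power board (contact force between the fingers and power_board_parts above 1 N).
It fails at once if the board is forced against a pin (over 50 N) (contact force between power_board and end_pin above 50 N or contact force between power_board and side_pins above 50 N).
It fails at once if a bystander is moved by more than 30 mm (distance of any of control_board, plug, tape_roll, jar, brush, tweezers, boot_tray from where it was at the start of the episode above 0.03 m).
It also fails if it takes over 48 s, if anything falls off the work surface, if the arm or the gripper's body presses on something with over 40 N, if the wrist force passes 120 N, or if a joint passes its speed limit or range.

### The arm

A 7-joint arm with a two-finger parallel gripper is mounted at the origin on the work surface. World frame = base frame: x ahead of the robot, y to its left, z up, the work surface at z = 0. Lengths are in m, angles in rad, forces in N, time in s.
With the tool pointing down it reaches from about 0.4 to 0.85 m from the base axis. Payload 10.4 kg.
Tool frame: the origin (TCP) lies on the centre line of the jaws, within the pads' length; the fingertips stand 22 mm ahead of it and the grasp point (between the pads) lies 3 mm ahead of it; z points along the fingers, y is the line along which they close (so a half turn about z gives the same grasp; the last joint's range is limited). The gripper opens to 87 mm and grips with 3 to 60 N. Pads are 19 mm wide; open, the fingers measure 117 mm over their backs; the gripper's body (75 mm by 190 mm) begins 51 mm behind the grasp point.
Start: joints at [-1.184, 0.332, -0.065, 1.46, 0.022, 1.35, -0.088], TCP at [0.249, 0.573, 0.245] pointing down, gripper open.
Joint ranges: [-2.6, 2.6], [-0.5, 2.12], [-1.47, 1.34], [0.16, 2.42], [-1.27, 4.41], [0.06, 2.06], [-2.6, 2.6]. Speed limits (rad/s): [2.22, 2.22, 2.79, 2.79, 3.14, 3.14, 3.14].

### API

Orientations are given as a unit quaternion [x, y, z, w].
In Python, from bench import r, cams gives the robot as it stands (r), with the cameras (cams).
- The arm moves only by the tool creep_tool, called after "Emit:" by a JSON object that holds its "method" and its "body", one argument or row to a line. Schema: {"type":"object","properties":{"motion":{"type":"array","items":{"type":"array","prefixItems":[{"type":"array","items":{"type":"number"},"minItems":3,"maxItems":3},{"type":"number"},{"type":"number"}],"minItems":3,"maxItems":3},"minItems":1,"maxItems":12},"grip_force":{"type":"number"},"only":{"type":"string"},"quiet":{"type":"boolean"},"lines":{"type":"string"}},"required":["motion"],"additionalProperties":false}. motion is a list of rows, 1 to 12 of them, each written [[dx, dy, dz], turn, opening]: dx, dy, dz in m, then a turn about the tool's z in rad, then the finger opening in m; each row is the pose to reach, as a shift and turn from the pose commanded when the call began, along the tool's axes at that moment; what a row does not reach only later rows make up. A row lasts 1/10 s, in which the tool goes at most 0.05 m and 0.15 rad, less where a joint would pass 70% of its speed; a pose out of reach is approached as far as the arm can. The fingers move at their own pace and stop on an object; grip_force is the grip in N (left out, the last holds). Time passes only in rows, so rows that do not move let the fingers close. The tool returns the time, the measured TCP pose, the force, the opening and the grip force at its end. only (a regular expression) keeps the lines of the reply that match it, lines (a string "A,B") keeps lines A to B, and quiet returns only ok. Input that does not fit is refused with a message, and nothing moves.
- r.read_state(): the state, without advancing time (a new reading comes with each control period).
- cams.camera(name): name is "scene" or "top" or "wrist"; returns a dict with "img" (384x512x3 uint8, red, green, blue), "fx", "fy", "cx", "cy" (pixels), "pose" (4x4, takes a point from camera to world coordinates). Camera axes: x right, y down, z forward; pixel columns grow to the right and rows downward; lengths in m; the calibration is good to about 2 mm. A picture is of the moment at which its call begins. There is no depth.
- r.close_job(): hands the job in; it is judged then, once.
The state is a dict: "time": time; "joint_positions": joint angles; "joint_vel": joint speeds; "joint_torque": joint torques, N m; "ee_pos": TCP position; "eef_rot": TCP orientation; "ft_force": force on the tool from outside, world axes, zero at the start; "torque": the same for the moment, N m; "width": finger opening in m; "grip_force": force on a finger pad.
Only numpy, scipy, OpenCV 4.12 (cv2) and the standard library are available. Lean on these libraries where they do the work, as an engineer would, in place of code of your own. Each camera call takes 0.05 s, during which the arm holds its last target. There are 200 camera calls.

## Working session

There is one attempt and no reset: what is moved stays moved. The work goes in short steps, Python scripts to look and compute and a tool call to move; the robot and the scene stay as the last step left them, time stands still between calls to the robot, and variables do not carry over. Pictures are saved under pics/ and viewed, at most 10 in all, crops included, and the job is handed in when it is done.

```bash
ls; mkdir -p pics; python3 - <<'E'
from bench import r, cams
import cv2,numpy as np
s=r.read_state();print({k:np.round(v,4).tolist() for k,v in s.items()})
for n in("top","scene"):
    c=cams.camera(n);cv2.imwrite(f"pics/{n}0.png",c["img"][...,::-1]);np.savez(f"{n}0.npz",**c)
    print(n,c["fx"],c["fy"],c["cx"],c["cy"],np.round(c["pose"],4).tolist())
E
```

```text
bench.py
pics
{'time': 0.0, 'joint_positions': [-1.1836, 0.3329, -0.0647, 1.4609, 0.0216, 1.3499, -0.0885], 'joint_vel': [-0.001, 0.0013, -0.0005, 0.0002, -0.0016, 0.0013, 0.0016], 'joint_torque': [0.0007, -62.3271, 0.0251, -38.9881, -0.0612, 0.04, 0.0002], 'ee_pos': [0.2489, 0.5729, 0.2438], 'eef_rot': [0.2035, 0.9791, -0.0007, -0.0001], 'ft_force': [0.9356, 0.174, -0.9997], 'torque': [-0.0094, -0.032, 0.0239], 'grip_force': 0.0, 'width': 0.0874}
top 407.54011476566444 407.54011476566444 257.8679228661972 202.8152492539568 [[0.106, -0.9726, 0.2067, 0.3943], [-0.9944, -0.1029, 0.0259, -0.0095], [-0.0039, -0.2083, -0.9781, 1.1282], [0.0, 0.0, 0.0, 1.0]]
scene 405.3765692056554 405.3765692056554 256.9395744693035 191.73602816299768 [[0.8095, 0.4711, -0.3503, 1.03], [0.5869, -0.6336, 0.5041, -0.6015], [0.0155, -0.6137, -0.7894, 0.9652], [0.0, 0.0, 0.0, 1.0]]
```

View pics/top0.png

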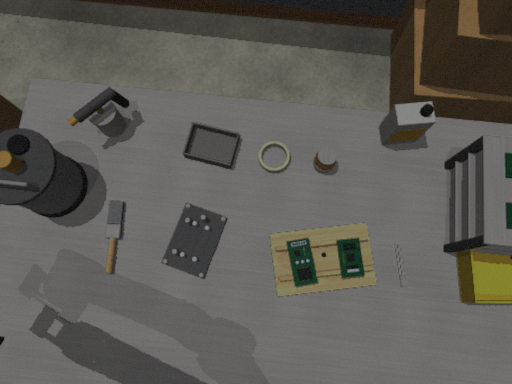

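View pics/scene0.png

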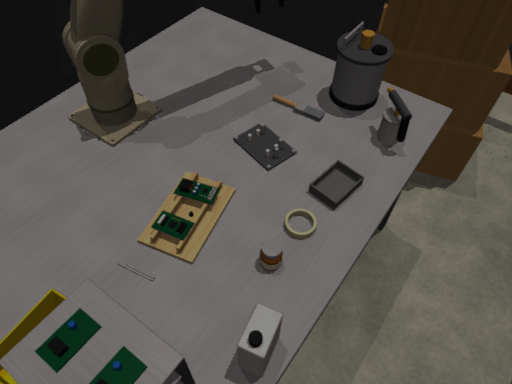

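The top view shows the power board at about (302,262), with its white connector end up at (298,243). The control board is at (350,257), the plug at (324,255) and the nest at (195,240). I'll zoom in on these.

```bash
cat > h.py <<'E'
import numpy as np,cv2
from scipy.spatial.transform import Rotation as R
def ray(c,u,v,z):
    P=np.array(c["pose"]);d=P[:3,:3]@np.array([(u-c["cx"])/c["fx"],(v-c["cy"])/c["fy"],1.])
    return P[:3,3]+d*(z-P[2,3])/d[2]
def proj(c,p):
    P=np.array(c["pose"]);q=P[:3,:3].T@(np.array(p)-P[:3,3])
    return q[0]/q[2]*c["fx"]+c["cx"],q[1]/q[2]*c["fy"]+c["cy"]
E
python3 - <<'E'
from h import *
c=np.load("top0.npz");I=c["img"][...,::-1]
a=cv2.resize(I[195:285,155:235],None,fx=5,fy=5,interpolation=cv2.INTER_CUBIC)
b=cv2.resize(I[225:285+15,270:340],None,fx=5,fy=5,interpolation=cv2.INTER_CUBIC)
b=b[:375];a=a[:375+75];b=cv2.copyMakeBorder(b,0,450-b.shape[0],0,0,cv2.BORDER_CONSTANT)
cv2.imwrite("pics/crop1.png",np.hstack([a,b]))
print(ray(c,302,262,.042),ray(c,298,243,.04),ray(c,195,240,.02),ray(c,350,257,.04))
E
```

```text
[ 0.47713974 -0.11369937  0.042     ] [ 0.52636274 -0.09905577  0.04      ] [0.50730395 0.17938878 0.02      ] [ 0.50385838 -0.23934481  0.04      ]
```

View pics/crop1.png

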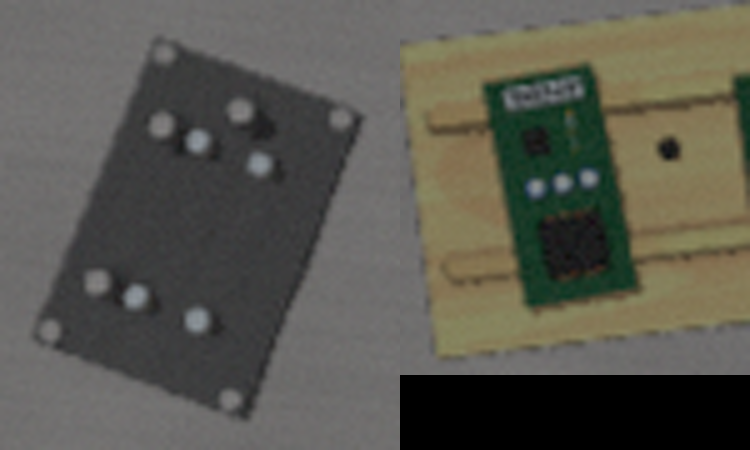

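Crop: the nest's warm-grey side pins are at crop (162,125) and (98,282), the end pin at (240,110), and the white studs at (198,141), (260,163), (137,296) and (197,320). The board's connector is at the top end and its transformer at the bottom.

```bash
cat >> h.py <<'E'
def board(c,near,z=.042):
    I=c["img"].astype(int);g=((I[...,1]>I[...,0]*1.25+5)&(I[...,1]>I[...,2]*1.05+3)).astype(np.uint8)
    g=cv2.morphologyEx(g,cv2.MORPH_CLOSE,np.ones((7,7)))
    k,_=cv2.findContours(g,cv2.RETR_EXTERNAL,cv2.CHAIN_APPROX_NONE);out=[]
    for q in k:
        if cv2.contourArea(q)<60:continue
        w=np.array([ray(c,u,v,z)[:2] for u,v in q[:,0]],np.float32)*1000
        (x,y),(a,b),t=cv2.minAreaRect(w);
        if a<b:t+=90
        t=(t+90)%180-90
        if np.hypot(x-near[0]*1000,y-near[1]*1000)<60:out.append((round(x,1),round(y,1),round(a,1),round(b,1),round(t,2)))
    return out
def tool(s,tx,ty,yaw):
    """shift in tool axes to world xy, and turn so tool y is along world yaw"""
    M=R.from_quat(s["eef_rot"]).as_matrix();d=M.T@np.array([tx-s["ee_pos"][0],ty-s["ee_pos"][1],0])
    cur=np.arctan2(M[1,1],M[0,1]);t=-(yaw-cur);t=(t+np.pi/2)%np.pi-np.pi/2
    return d.round(4),round(t,4)
E
python3 - <<'E'
from h import *
from bench import r, cams
c=np.load("top0.npz")
print("board",board(c,(.48,-.114)))
f=lambda a,z:np.array([ray(c,(u+.5)/5-.5+155,(v+.5)/5-.5+195,z) for u,v in a])
S=f([(198,141),(260,163),(137,296),(197,320)],.03);P=f([(162,125),(98,282),(240,110)],.044)
m=S.mean(0);dx=(S[0]+S[1]-S[2]-S[3])[:2];dy=(S[0]+S[2]-S[1]-S[3])[:2]
print(S,P,m,dx/2,dy/2,np.arctan2(dx[1],dx[0]),np.arctan2(dy[1],dy[0])-np.pi/2);d=P[0]-P[1];print(np.arctan2(d[1],d[0]))
s=r.read_state();b=board(c,(.48,-.114))[0]
print(tool(s,b[0]/1000,b[1]/1000,np.radians(b[4])+np.pi/2))
print(tool(s,.507,.18,-.36+np.pi/2))
E
```

```text
board [(478.1, -112.3, 117.5, 58.1, 16.56)]
[[0.55269245 0.18634854 0.03      ]
 [0.54424266 0.15108959 0.03      ]
 [0.46576502 0.20729395 0.03      ]
 [0.45648361 0.17345596 0.03      ]] [[0.55728225 0.20439067 0.044     ]
 [0.46999612 0.22621019 0.044     ]
 [0.5698626  0.16361316 0.044     ]] [0.50479593 0.17954701 0.03      ] [ 0.08734324 -0.02165589] [0.0088656  0.03454847] -0.24303900755642965 -0.25119324174653945
-0.24495696919020843
(array([-0.4833, -0.5372,  0.0007]), np.float64(-0.6988))
(array([-3.933e-01, -2.576e-01,  3.000e-04]), np.float64(-0.0497))
```

Emit:
{"method": "creep_tool", "body": {
  "motion": [
    [[-0.02,-0.022,0],-0.05,0.08],
    [[-0.05,-0.055,0],-0.1,0.08],
    [[-0.083,-0.092,0],-0.2,0.08],
    [[-0.116,-0.129,0],-0.3,0.08],
    [[-0.149,-0.166,0],-0.4,0.08],
    [[-0.182,-0.203,0],-0.5,0.08],
    [[-0.215,-0.24,0],-0.6,0.08],
    [[-0.248,-0.277,0],-0.699,0.08],
    [[-0.281,-0.314,0],-0.699,0.08],
    [[-0.314,-0.351,0],-0.699,0.08],
    [[-0.347,-0.388,0],-0.699,0.08],
    [[-0.38,-0.425,0],-0.699,0.08]
  ],
  "grip_force": 20
}}

```text
time: 1.3
ee_pos: [0.4282, 0.03, 0.2445]
eef_rot: [-0.144, 0.99, 0.0, 0.0]
ft_force: [2.0, 0.7, 0.6]
width: 0.08
grip_force: 0.0
```

```bash
python3 - <<'E'
from h import *
from bench import r, cams
s=r.read_state();print(tool(s,.478,-.112,.289+np.pi/2));print(np.round(s["joint_positions"],2))
c=np.load("top0.npz");print(ray(c,323.6,254.6,.02))
E
```

```text
(array([-7.200e-03, -1.503e-01, -1.000e-04]), np.float64(0.0003))
[-0.62 -0.14  0.41  1.96  0.06  1.31  1.63]
[ 0.50478209 -0.17223138  0.02      ]
```

Emit:
{"method": "creep_tool", "body": {
  "motion": [
    [[-0.002,-0.04,0],0,0.076],
    [[-0.004,-0.08,0],0,0.076],
    [[-0.006,-0.12,0],0,0.076],
    [[-0.007,-0.15,0],0,0.076],
    [[-0.007,-0.15,0],0,0.076],
    [[-0.007,-0.15,0],0,0.076]
  ]
}}

```text
time: 1.9
ee_pos: [0.4774, -0.11, 0.2441]
eef_rot: [-0.143, 0.99, 0.0, -0.0]
ft_force: [-0.6, 0.2, -0.2]
width: 0.0757
grip_force: 0.0
```

```bash
python3 - <<'E'
from h import *
from bench import r, cams
s=r.read_state();print(tool(s,.478,-.112,.289+np.pi/2));print(np.round(s["ee_pos"],4))
c=cams.camera("wrist");np.savez("w1.npz",**c);cv2.imwrite("pics/w1.png",c["img"][...,::-1]);print(np.round(c["pose"],3).tolist(),c["fx"])
print(board(c,(.478,-.112)))
t=cams.camera("top");print(board(t,(.478,-.112)))
E
```

```text
(array([ 0.    , -0.0021, -0.    ]), np.float64(-0.0012))
[ 0.4774 -0.11    0.2441]
[[-0.285, 0.923, 0.258, 0.407], [0.958, 0.274, 0.077, -0.131], [0.0, 0.27, -0.963, 0.383], [0.0, 0.0, 0.0, 1.0]] 300.5184525233338
[(498.1, -83.8, 61.9, 14.0, 17.72), (444.0, -146.1, 31.3, 12.2, 15.15)]
[]
```

View pics/w1.png

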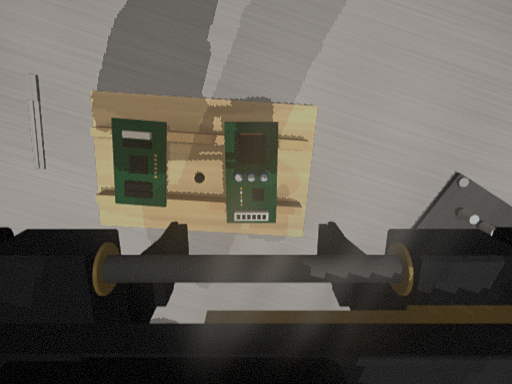

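The wrist view shows the power board unobstructed, with corners near (224,122), (278,122), (277,222) and (226,224). The plug is at (199,177), and the strips sit left and right of it. The shading broke my green mask, so I'll refit with a looser one.

```bash
python3 - <<'E'
from h import *
c=np.load("w1.npz");I=c["img"].astype(int)
m=np.zeros((384,512),np.uint8);w=(slice(105,226),slice(212,292))
for k in(0,8,15):
    m[:]=0;m[w]=(I[w][...,1]-I[w][...,0]>k)
    m2=cv2.morphologyEx(m,cv2.MORPH_OPEN,np.ones((3,3)));q=max(cv2.findContours(m2,0,cv2.CHAIN_APPROX_NONE)[0],key=cv2.contourArea)
    W=np.array([ray(c,u,v,.042)[:2]*1000 for u,v in cv2.convexHull(q)[:,0]],np.float32);r_=cv2.minAreaRect(W)
    print(k,cv2.contourArea(q),np.round(r_[0],1),np.round(r_[1],1),r_[2],cv2.boundingRect(q))
for u,v in((199,177),):print(ray(c,u,v,.02))
E
```

```text
0 2920.5 [ 478.3 -112.1] [118.4  59.7] 16.680885314941406 (224, 122, 54, 101)
8 1219.0 [ 502.4 -104.7] [64.2 59.3] 15.201974868774414 (226, 168, 51, 54)
15 221.0 [484.8 -88.3] [31.4 16. ] 15.225785255432129 (262, 172, 15, 27)
[ 0.5045135  -0.17143123  0.02      ]
```

Emit:
{"method": "creep_tool", "body": {
  "motion": [
    [[0.01,-0.0021,0.04],0,0.076],
    [[0.01,-0.0021,0.085],0,0.076],
    [[0.01,-0.0021,0.13],0,0.076],
    [[0.01,-0.0021,0.16],0,0.076],
    [[0.01,-0.0021,0.18],0,0.076],
    [[0.01,-0.0021,0.195],0,0.076],
    [[0.01,-0.0021,0.2005],0,0.076],
    [[0.01,-0.0021,0.2005],0,0.076]
  ]
}}

```text
time: 2.8
ee_pos: [0.4684, -0.1137, 0.0437]
eef_rot: [-0.145, 0.989, 0.0, -0.0]
ft_force: [-0.5, -0.4, -0.5]
width: 0.0761
grip_force: 0.0
```

```bash
python3 - <<'E'
from h import *
from bench import r, cams
s=r.read_state();print(tool(s,.4682,-.1149,.29+np.pi/2),np.round(s["ee_pos"],4),s["ft_force"])
c=cams.camera("wrist");cv2.imwrite("pics/w2.png",c["img"][...,::-1])
E
```

```text
(array([ 0.0005, -0.0011, -0.    ]), np.float64(0.0004)) [ 0.4684 -0.1137  0.0437] [-0.4992384  -0.4090256  -0.51035592]
```

View pics/w2.png

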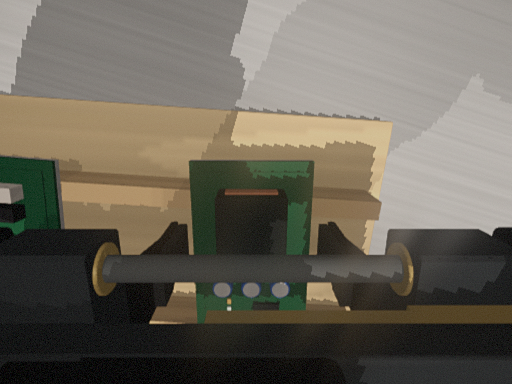

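The fingers straddle the board evenly, with the board edges at columns 190 and 313 and the pads just outside. Closing on it now.

Emit:
{"method": "creep_tool", "body": {
  "motion": [
    [[0,-0.0005,0],0,0.07],
    [[0,-0.0005,0],0,0.055],
    [[0,-0.0005,0],0,0.055],
    [[0,-0.0005,0],0,0.055],
    [[0,-0.0005,0],0,0.055],
    [[0,-0.0005,0],0,0.055]
  ],
  "grip_force": 30
}}

```text
time: 3.45
ee_pos: [0.4692, -0.1149, 0.0445]
eef_rot: [-0.144, 0.99, 0.0, 0.0]
ft_force: [-1.2, -0.4, 6.0]
width: 0.059
grip_force: 30.0
```

Emit:
{"method": "creep_tool", "body": {
  "motion": [
    [[0,0,-0.005],0,0.055],
    [[0,0,-0.015],0,0.055],
    [[0,0,-0.03],0,0.055],
    [[0,0,-0.05],0,0.055],
    [[0,0,-0.07],0,0.055],
    [[0,0,-0.08],0,0.055],
    [[0,0,-0.08],0,0.055],
    [[0,0,-0.08],0,0.055]
  ]
}}

```text
time: 4.25
ee_pos: [0.4686, -0.1149, 0.1236]
eef_rot: [-0.144, 0.99, 0.0, -0.0]
ft_force: [-0.1, 0.4, -1.7]
width: 0.0593
grip_force: 30.0
```

```bash
python3 - <<'E'
from h import *
from bench import r, cams
s=r.read_state();c=cams.camera("wrist");np.savez("w3.npz",**c);cv2.imwrite("pics/w3.png",c["img"][...,::-1]);print(np.round(s["ee_pos"],4))
M=R.from_quat(s["eef_rot"]).as_matrix();print(M.round(4).tolist())
for z in(.017,.0,.004,):print([np.round(proj(c,s["ee_pos"]+M@np.array([0,y,z])),1).tolist() for y in(-.03,.03)])
E
```

```text
[ 0.4686 -0.1149  0.1236]
[[-0.9584, -0.2853, -0.0003], [-0.2853, 0.9584, 0.0003], [0.0002, 0.0004, -1.0]]
[[200.3, 243.2], [306.1, 243.3]]
[[194.7, 257.6], [311.8, 257.8]]
[[196.1, 254.0], [310.4, 254.1]]
```

View pics/w3.png

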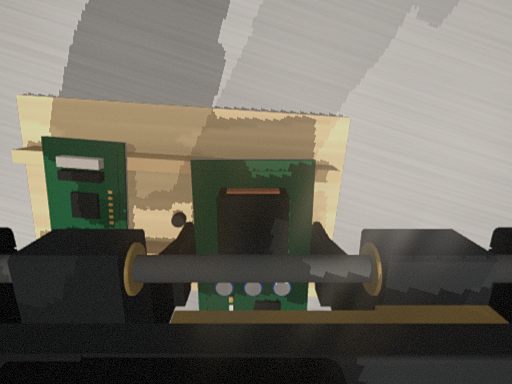

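The board is lifted and square in the jaws: its -x edge is still at row 160, as before the lift, so it hasn't slipped. Next I go to a viewpoint beside the nest.

Emit:
{"method": "creep_tool", "body": {
  "motion": [
    [[-0.003,0.005,-0.02],0.02,0.055],
    [[-0.01,0.015,-0.045],0.06,0.055],
    [[-0.02,0.03,-0.07],0.12,0.055],
    [[-0.03,0.05,-0.09],0.19,0.055],
    [[-0.045,0.072,-0.09],0.26,0.055],
    [[-0.06,0.095,-0.09],0.33,0.055],
    [[-0.074,0.118,-0.09],0.41,0.055],
    [[-0.084,0.135,-0.09],0.47,0.055],
    [[-0.09,0.145,-0.09],0.52,0.055],
    [[-0.092,0.148,-0.09],0.535,0.055],
    [[-0.092,0.148,-0.09],0.535,0.055],
    [[-0.092,0.148,-0.09],0.535,0.055]
  ]
}}

```text
time: 5.5
ee_pos: [0.5146, 0.0521, 0.2136]
eef_rot: [0.123, 0.992, -0.0, -0.0]
ft_force: [0.3, -0.4, -1.8]
width: 0.0593
grip_force: 30.0
```

```bash
python3 - <<'E'
from h import *
from bench import r, cams
s=r.read_state();c=cams.camera("wrist");np.savez("w4.npz",**c);I=cv2.convertScaleAbs(c["img"],alpha=1.5);cv2.imwrite("pics/w4.png",I[...,::-1]);print(np.round(s["ee_pos"],4),tool(s,.5145,.0534,-.245+np.pi/2))
E
```

```text
[0.5146 0.0521 0.2136] (array([ 0.0004,  0.0013, -0.    ]), np.float64(-0.0007))
```

View pics/w4.png

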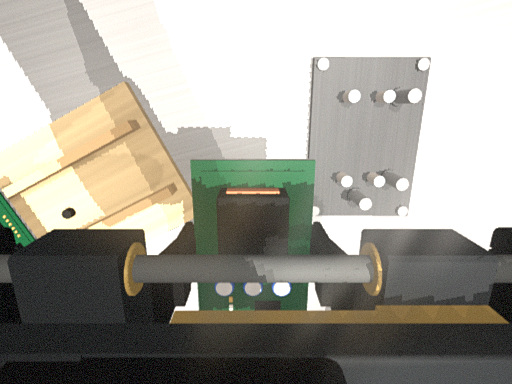

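The nest is clear in this wrist view. Stud tops are near (355,96), (390,96), (347,180) and (379,180); pin tops are near (415,96), (403,184) and (366,205). I'll measure them by thresholding.

```bash
python3 - <<'E'
from h import *
c=np.load("w4.npz");g=cv2.cvtColor(c["img"],cv2.COLOR_RGB2GRAY)
w=g[80:214,335:422];print(np.percentile(w,[5,50,90,95,99]))
for th in(110,130,150):
    m=np.zeros_like(g);m[80:214,335:424]=(w.shape and (g[80:214,335:424]>th))
    n,l,st,ce=cv2.connectedComponentsWithStats(m);print(th,[(*np.round(ce[i],1),st[i,4],st[i,2],st[i,3]) for i in range(1,n) if st[i,4]>15])
# predicted pixels
e=-.245;ex=np.array([np.cos(e),np.sin(e)]);ey=np.array([-ex[1],ex[0]]);N=np.array([.5048,.1795])
for a in[(45,18,30),(45,-18,30),(-45,18,30),(-45,-18,30),(45,37,44),(-45,37,44),(67,0,44)]:
    p=N+ex*a[0]/1e3+ey*a[1]/1e3;print(a,np.round(proj(c,[*p,a[2]/1e3]),1))
b=cv2.resize(c["img"][80:216,335:425,::-1],None,fx=4,fy=4,interpolation=cv2.INTER_CUBIC);cv2.imwrite("pics/w4c.png",b)
E
```

```text
[ 89. 115. 187. 195. 222.]
110 [(np.float64(379.2), np.float64(147.3), np.int32(9815), np.int32(89), np.int32(134))]
130 [(np.float64(354.0), np.float64(95.5), np.int32(143), np.int32(13), np.int32(14)), (np.float64(414.7), np.float64(95.2), np.int32(169), np.int32(14), np.int32(16)), (np.float64(389.1), np.float64(95.9), np.int32(136), np.int32(13), np.int32(13)), (np.float64(416.9), np.float64(179.7), np.int32(968), np.int32(26), np.int32(105)), (np.float64(346.5), np.float64(180.9), np.int32(113), np.int32(12), np.int32(13)), (np.float64(379.0), np.float64(181.1), np.int32(107), np.int32(11), np.int32(12)), (np.float64(402.1), np.float64(184.1), np.int32(137), np.int32(13), np.int32(13)), (np.float64(365.2), np.float64(203.8), np.int32(132), np.int32(13), np.int32(13))]
150 [(np.float64(354.1), np.float64(95.8), np.int32(130), np.int32(12), np.int32(14)), (np.float64(414.5), np.float64(95.2), np.int32(157), np.int32(14), np.int32(15)), (np.float64(389.2), np.float64(95.9), np.int32(124), np.int32(12), np.int32(13)), (np.float64(417.0), np.float64(179.9), np.int32(933), np.int32(26), np.int32(104)), (np.float64(346.4), np.float64(181.0), np.int32(105), np.int32(12), np.int32(11)), (np.float64(378.9), np.float64(181.0), np.int32(101), np.int32(11), np.int32(11)), (np.float64(402.2), np.float64(184.2), np.int32(124), np.int32(13), np.int32(13)), (np.float64(365.2), np.float64(203.6), np.int32(119), np.int32(13), np.int32(12))]
(45, 18, 30) [379.  181.6]
(45, -18, 30) [346.4 181.5]
(-45, 18, 30) [389.1  96.1]
(-45, -18, 30) [353.9  96. ]
(45, 37, 44) [402.3 184.7]
(-45, 37, 44) [414.7  95.5]
(67, 0, 44) [365.3 204.4]
```

View pics/w4c.png

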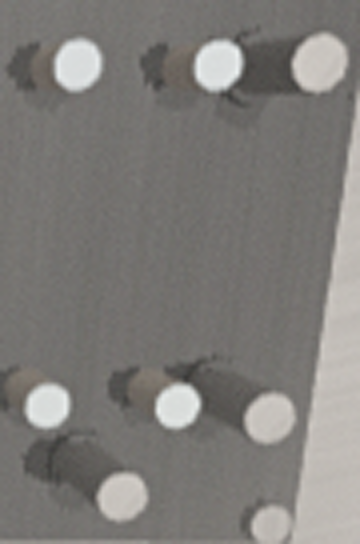

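The predicted pixels match the measured ones to within 1 px, so the nest pose is confirmed. The crop shows the stud and pin tops as clean bright discs. Moving over the nest, 8 mm short of both stops.

Emit:
{"method": "creep_tool", "body": {
  "motion": [
    [[0.008,0.015,0],0,0.055],
    [[0.02,0.04,0],0,0.055],
    [[0.035,0.068,0.02],0,0.055],
    [[0.048,0.093,0.05],0,0.055],
    [[0.055,0.107,0.08],0,0.055],
    [[0.058,0.113,0.105],0,0.055],
    [[0.058,0.113,0.114],0,0.055],
    [[0.058,0.113,0.114],0,0.055],
    [[0.058,0.113,0.114],0,0.055]
  ]
}}

```text
time: 6.45
ee_pos: [0.487, 0.1759, 0.1012]
eef_rot: [0.123, 0.992, 0.0, 0.001]
ft_force: [-0.3, 0.2, -1.0]
width: 0.0591
grip_force: 30.0
```

```bash
python3 - <<'E'
from h import *
from bench import r, cams
e=-.245;ex=np.array([np.cos(e),np.sin(e)]);ey=np.array([-ex[1],ex[0]]);N=np.array([.5048,.1795])
s=r.read_state();d=s["ee_pos"][:2]-N;print("nest xy",d@ex,d@ey,s["ee_pos"],tool(s,*(N-.0177*ex-.008*ey),e+np.pi/2),s["ft_force"])
c=np.load("w4.npz");M=R.from_euler("z",e).as_matrix()
t=np.array([.5146,.0521,.2136])
for z in(.0015,.0025,.0035):print(np.round(proj(c,t+M@np.array([-.0503,0,-z])),1))
E
```

```text
nest xy -0.01636116823951336 -0.007789632468952824 [0.487038   0.17591149 0.1012041 ] (array([ 0.0013, -0.0002, -0.    ]), np.float64(-0.0022)) [-0.31968743  0.19543692 -0.95582345]
[253.3 159.3]
[253.3 159. ]
[253.3 158.7]
```

Emit:
{"method": "creep_tool", "body": {
  "motion": [
    [[0,0,0.015],0,0.055],
    [[0,0,0.035],0,0.055],
    [[0,0,0.05],0,0.055],
    [[0,0,0.058],0,0.055],
    [[0,0,0.061],0,0.055],
    [[0,0,0.061],0,0.055],
    [[0,0,0.061],0,0.055]
  ]
}}

```text
time: 7.15
ee_pos: [0.4867, 0.1769, 0.04]
eef_rot: [0.123, 0.992, 0.0, 0.001]
ft_force: [-0.5, 0.1, -2.1]
width: 0.0594
grip_force: 30.0
```

Emit:
{"method": "creep_tool", "body": {
  "motion": [
    [[0,0,0.001],0,0.055],
    [[0,0,0.001],0,0.055],
    [[0,0,0.001],0,0.055]
  ]
}}

```text
time: 7.45
ee_pos: [0.4862, 0.1768, 0.0382]
eef_rot: [0.123, 0.992, 0.0, 0.0]
ft_force: [0.1, -0.1, -2.4]
width: 0.0595
grip_force: 30.0
```

Still unsupported (force about -2 N); lower in small steps until it touches.

Emit:
{"method": "creep_tool", "body": {
  "motion": [
    [[0,0,0.001],0,0.055],
    [[0,0,0.001],0,0.055],
    [[0,0,0.001],0,0.055]
  ]
}}

```text
time: 7.75
ee_pos: [0.4864, 0.177, 0.0375]
eef_rot: [0.123, 0.992, 0.0, 0.0]
ft_force: [-0.6, -0.4, 5.2]
width: 0.0594
grip_force: 30.0
```

Emit:
{"method": "creep_tool", "body": {
  "motion": [
    [[0,0,0.0005],0,0.055],
    [[0,0,0.001],0,0.055],
    [[0,0,0.001],0,0.055],
    [[0,0,0.001],0,0.055]
  ]
}}

```text
time: 8.15
ee_pos: [0.4869, 0.1771, 0.0374]
eef_rot: [0.123, 0.992, 0.001, 0.001]
ft_force: [-3.9, -0.8, 14.9]
width: 0.0595
grip_force: 30.0
```

Emit:
{"method": "creep_tool", "body": {
  "motion": [
    [[0,0,-0.0008],0,0.055],
    [[-0.001,0.001,-0.0008],0,0.055],
    [[-0.003,0.003,-0.0008],0,0.055],
    [[-0.005,0.005,-0.0008],0,0.055],
    [[-0.005,0.005,-0.0008],0,0.055],
    [[-0.005,0.005,-0.0008],0,0.055]
  ]
}}

```text
time: 8.75
ee_pos: [0.4929, 0.1807, 0.0374]
eef_rot: [0.123, 0.992, 0.0, 0.001]
ft_force: [1.4, 1.4, 6.6]
width: 0.0594
grip_force: 30.0
```

```bash
cat > st.py <<'E'
from h import *
from bench import r, cams
e=-.245;ex=np.array([np.cos(e),np.sin(e)]);ey=np.array([-ex[1],ex[0]]);N=np.array([.5048,.1795])
s=r.read_state();d=(s["ee_pos"][:2]-N)*1000;f=s["ft_force"];M=R.from_quat(s["eef_rot"]).as_matrix()
print("TCP nest mm",np.round([d@ex,d@ey],2),"F nest",np.round([f[:2]@ex,f[:2]@ey,f[2]],2),"yaw err",round(np.arctan2(-M[0,1],M[1,1])-e,4),"tq",np.round(s["torque"],2))
E
python3 st.py
```

```text
TCP nest mm [-11.8   -1.67] F nest [1.03 1.66 6.6 ] yaw err -0.0008 tq [-0.03 -0.01 -0.06]
```

Now approach the side pins in small steps.

Emit:
{"method": "creep_tool", "body": {
  "motion": [
    [[0,0.0005,0],0,0.055],
    [[0,0.001,0],0,0.055],
    [[0,0.0015,0],0,0.055],
    [[0,0.0015,0],0,0.055]
  ]
}}

```text
time: 9.15
ee_pos: [0.4932, 0.1817, 0.0374]
eef_rot: [0.123, 0.992, 0.0, 0.001]
ft_force: [-1.1, -2.1, 9.1]
width: 0.0593
grip_force: 30.0
```

```bash
python3 st.py
```

```text
TCP nest mm [-11.74  -0.69] F nest [-0.57 -2.26  9.14] yaw err -0.0012 tq [-0.39  0.12  0.01]
```

Emit:
{"method": "creep_tool", "body": {
  "motion": [
    [[0,0.0003,0],0,0.055],
    [[0,0.0006,0],0,0.055],
    [[0,0.0006,0],0,0.055],
    [[0,0.0006,0],0,0.055]
  ]
}}

```text
time: 9.55
ee_pos: [0.4934, 0.1822, 0.0375]
eef_rot: [0.123, 0.992, 0.0, 0.001]
ft_force: [0.2, -3.2, 7.0]
width: 0.0593
grip_force: 30.0
```

```bash
python3 st.py
```

```text
TCP nest mm [-11.69  -0.14] F nest [ 0.95 -3.1   6.99] yaw err -0.0013 tq [-0.41  0.12 -0.06]
```

Emit:
{"method": "creep_tool", "body": {
  "motion": [
    [[0,0.0003,0],0,0.055],
    [[0,0.0006,0],0,0.055],
    [[0,0.0006,0],0,0.055],
    [[0,0.0006,0],0,0.055]
  ]
}}

```text
time: 9.95
ee_pos: [0.4936, 0.1828, 0.0374]
eef_rot: [0.123, 0.992, 0.0, 0.001]
ft_force: [0.1, -1.3, 7.0]
width: 0.0595
grip_force: 30.0
```

```bash
python3 st.py
```

```text
TCP nest mm [-11.68   0.45] F nest [ 0.43 -1.27  7.03] yaw err -0.0012 tq [-0.43  0.08 -0.02]
```

Emit:
{"method": "creep_tool", "body": {
  "motion": [
    [[-0.0005,0,0],0,0.055],
    [[-0.001,0,0],0,0.055],
    [[-0.0015,0,0],0,0.055],
    [[-0.0015,0,0],0,0.055]
  ]
}}

```text
time: 10.35
ee_pos: [0.4945, 0.1829, 0.0374]
eef_rot: [0.123, 0.992, 0.0, 0.0]
ft_force: [-2.2, -0.1, 9.8]
width: 0.0591
grip_force: 30.0
```

```bash
python3 st.py
```

```text
TCP nest mm [-10.78   0.86] F nest [-2.07 -0.64  9.78] yaw err -0.0008 tq [-0.1   0.55 -0.05]
```

Emit:
{"method": "creep_tool", "body": {
  "motion": [
    [[0,0.0003,0],0,0.055],
    [[0,0.0006,0],0,0.055],
    [[0,0.0006,0],0,0.055],
    [[0,0.0006,0],0,0.055]
  ]
}}

```text
time: 10.75
ee_pos: [0.4946, 0.183, 0.0374]
eef_rot: [0.123, 0.992, 0.0, 0.0]
ft_force: [-3.4, -2.1, 10.1]
width: 0.0592
grip_force: 30.0
```

```bash
python3 st.py
```

```text
TCP nest mm [-10.74   0.96] F nest [-2.79 -2.82 10.14] yaw err -0.0012 tq [-0.46  0.77 -0.02]
```

Emit:
{"method": "creep_tool", "body": {
  "motion": [
    [[0,0.0003,0],0,0.055],
    [[0,0.0006,0],0,0.055],
    [[0,0.0006,0],0,0.055],
    [[0,0.0006,0],0,0.055]
  ]
}}

```text
time: 11.15
ee_pos: [0.4947, 0.183, 0.0374]
eef_rot: [0.123, 0.992, -0.0, -0.0]
ft_force: [-4.1, -3.5, 12.8]
width: 0.0594
grip_force: 30.0
```

```bash
python3 st.py
```

```text
TCP nest mm [-10.7    0.98] F nest [-3.12 -4.36 12.83] yaw err -0.0016 tq [-0.81  0.94 -0.07]
```

Emit:
{"method": "creep_tool", "body": {
  "motion": [
    [[-0.0005,0,0],0,0.055],
    [[-0.001,0,0],0,0.055],
    [[-0.001,0,0],0,0.055],
    [[-0.001,0,0],0,0.055]
  ]
}}

```text
time: 11.55
ee_pos: [0.495, 0.1831, 0.0374]
eef_rot: [0.123, 0.992, -0.0, -0.001]
ft_force: [-8.4, -3.7, 16.8]
width: 0.0596
grip_force: 30.0
```

```bash
python3 st.py
```

```text
TCP nest mm [-10.42   1.09] F nest [-7.28 -5.6  16.84] yaw err -0.0013 tq [-0.73  1.68 -0.07]
```

Emit:
{"method": "creep_tool", "body": {
  "motion": [
    [[-0.0005,0.0005,0],0,0.055],
    [[-0.001,0.001,0],0,0.055],
    [[-0.001,0.001,0],0,0.055],
    [[-0.001,0.001,0],0,0.055]
  ]
}}

```text
time: 11.95
ee_pos: [0.4953, 0.1831, 0.0373]
eef_rot: [0.123, 0.992, -0.001, -0.002]
ft_force: [-13.7, -7.2, 22.3]
width: 0.059
grip_force: 30.0
```

```bash
python3 st.py
```

```text
TCP nest mm [-10.11   1.17] F nest [-11.5  -10.34  22.27] yaw err -0.0017 tq [-1.31  2.72 -0.05]
```

Emit:
{"method": "creep_tool", "body": {
  "motion": [
    [[-0.0003,0.0002,-0.0005],0,0.055],
    [[-0.0005,0.0003,-0.001],0,0.055],
    [[-0.0005,0.0003,-0.0013],0,0.055],
    [[-0.0005,0.0003,-0.0013],0,0.055],
    [[-0.0005,0.0003,-0.0013],0,0.055]
  ]
}}

```text
time: 12.45
ee_pos: [0.4952, 0.1831, 0.0375]
eef_rot: [0.123, 0.992, -0.001, -0.002]
ft_force: [-8.4, -5.8, 8.8]
width: 0.0594
grip_force: 30.0
```

```bash
python3 st.py
python3 - <<'E'
from h import *
from bench import r, cams
c=cams.camera("top");np.savez("t5.npz",**c);w=cams.camera("wrist")["img"];s=cams.camera("scene");np.savez("s5.npz",**s)
u,v=map(int,proj(s,[.505,.18,.035]));a=cv2.resize(s["img"][v-40:v+40,u-50:u+50],None,fx=4,fy=4,interpolation=cv2.INTER_CUBIC)
cv2.imwrite("pics/end.png",np.hstack([a,w[64:384]])[:,:800,::-1])
E
```

```text
TCP nest mm [-10.16   1.18] F nest [-6.76 -7.65  8.76] yaw err -0.0015 tq [-0.96  1.96 -0.06]
```

View pics/end.png

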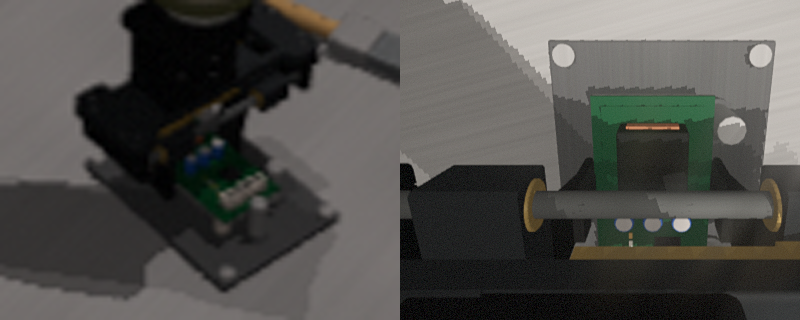

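In the left crop the connector end bears on the end pin. On the right, the long edge meets the side pin and the board's rear edge is still at its old row (96+64=160), so there's no slip in the grip. Now bring both pushes up to about 10 N and watch that they hold.

Emit:
{"method": "creep_tool", "body": {
  "motion": [
    [[-0.0004,0.0003,0],0,0.055],
    [[-0.0008,0.0006,-0.0001],0,0.055],
    [[-0.0008,0.0006,-0.0002],0,0.055],
    [[-0.0008,0.0006,-0.0002],0,0.055],
    [[-0.0008,0.0006,-0.0002],0,0.055]
  ]
}}

```text
time: 13.1
ee_pos: [0.4954, 0.1831, 0.0375]
eef_rot: [0.123, 0.992, -0.002, -0.003]
ft_force: [-12.6, -6.2, 12.5]
width: 0.0593
grip_force: 30.0
```

```bash
python3 st.py
```

```text
TCP nest mm [-10.     1.19] F nest [-10.75  -9.12  12.53] yaw err -0.0016 tq [-1.22  2.68 -0.08]
```

Emit:
{"method": "creep_tool", "body": {
  "motion": [
    [[0,0,0],0,0.055],
    [[0,0,0],0,0.055],
    [[0,0,0],0,0.055],
    [[0,0,0],0,0.055],
    [[0,0,0],0,0.055],
    [[0,0,0],0,0.055],
    [[0,0,0],0,0.055],
    [[0,0,0],0,0.055]
  ]
}}

```text
time: 13.9
ee_pos: [0.4954, 0.1831, 0.0374]
eef_rot: [0.123, 0.992, -0.002, -0.003]
ft_force: [-12.6, -6.3, 12.2]
width: 0.0593
grip_force: 30.0
```

```bash
python3 st.py
```

```text
TCP nest mm [-10.01   1.19] F nest [-10.69  -9.14  12.23] yaw err -0.0015 tq [-1.23  2.74  0.04]
```

```bash
python3 -c "
from bench import r, cams
print(r.close_job())"
```

```text
the job is handed in; nothing more can be done
None
```

I handed the job in at 13.9 s without seeing a verdict: the power board lies on the nest's studs, still gripped at 30 N by its long edges and pushed with about 11 N towards the end pin and 9 N towards the side pins, and I disturbed nothing else that I know of.

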